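Close the de-airing chamber

ROBOT

A 6-joint arm with a two-finger parallel gripper is mounted at the origin on the work surface. World frame = base frame: x ahead of the robot, y to its left, z up, the work surface at z = 0. Lengths are in m, angles in rad, forces in N, time in s.
With the tool pointing down it reaches from about 0.3 to 0.75 m from the base axis. Payload 8.5 kg.
Tool frame: the origin (TCP) lies at the very end of the fingers, on their centre line; the grasp point (between the pads) lies 19 mm behind it (bot.grasp_offset is the distance from the TCP to the grasp point, in m); z points along the fingers, y is the direction in which the jaws open and shut (so a half turn about z gives the same grasp; the last joint's range is limited). The gripper opens to 88 mm and grips with 3 to 60 N. Pads are 18 mm wide; open, the fingers measure 123 mm over their backs; the gripper's body (75 mm by 187 mm) begins 45 mm behind the grasp point.
Start: joints at [-1.537, 0.381, 1.297, -0, 1.464, -0.215], TCP at [0.135, -0.533, 0.239] pointing down, gripper open.
Joint ranges: [-3.11, 3.11], [-0.89, 2.33], [0.22, 2.48], [-1.42, 4.56], [0.17, 2.85], [-2.88, 2.88]. Speed limits (rad/s): [2.39, 2.39, 3.14, 3.14, 3.14, 3.14].

INTERFACE

Orientations are given as [roll, pitch, yaw] about the fixed x, y, z axes, in that order (R = Rz(yaw) Ry(pitch) Rx(roll)).
In Python, from workcell import bot, imaging, workorder gives the robot as it stands. The module is installed in compiled form; this text tells all that it offers.
- The arm moves only by the tool servo_tool, never from a script. Its argument "deltas" is a list of rows, each a list of 3 entries, a list of its own where there are three numbers: the finger opening in m, from 0 to 0.0881, then the shift along the tool's x, y, z in m, then the turn about the tool's z in rad. In form: [[fingers, [dx, dy, dz], spin], ...]. A call has 1 to 12 rows; each row shifts and turns the commanded pose from where the row before left it, along the tool's axes as they then stand; what a row does not reach is not made up. A row lasts 1/12 s, in which the tool goes at most 41.7 mm and 7.16 degrees, less where a joint would pass 70% of its speed; a pose out of reach is approached as far as the arm can. A call with a gripper value outside its range is refused whole. The fingers move at their own pace and stop on an object; the grip force is fixed at half the most. Time passes only in rows, so rows that do not move let the fingers close. It gives the time, the measured TCP pose, the force and the opening at its end, in the units of the state.
- bot.observe(): the state, without advancing time (a new reading comes with each control period).
- imaging.read_camera(name): name is "side" or "top"; returns a dict with "frame" (384x512x3 uint8, red, green, blue), "K" (3x3 intrinsics, pixels), "rvec" (rotation vector, rad) and "tvec" (3), from world to camera coordinates, as OpenCV has them. Camera axes: x right, y down, z forward; pixel columns grow to the right and rows downward; lengths in m; the calibration is good to about 2 mm. A picture is of the moment at which its call begins. There is no depth.
- workorder.finish_job(): hands the job in, once; it reports no verdict.
The state is a dict: "clock": time; "joint_positions": joint angles; "qvel": joint speeds; "joint_efforts": joint torques, N m; "tcp_pos": TCP position; "orientation": TCP orientation; "ft_force": force on the tool from outside, world axes, zero at the start; "wrist_torque": the same for the moment, N m; "width": opening from 0.0 (shut) to 1.0 (fully open).
Only numpy, scipy, OpenCV 4.12 (cv2) and the standard library are available. Lean on these libraries where they do the work, as an engineer would, in place of code of your own. Each camera call takes 0.05 s, during which the arm holds its last target.

TASK

The porous stones are in the de-airing chamber: push its open lid over until it is fully shut, then push both swing bolts upright until each stands fully home in its slot in the lid. Only push, with the fingertips or the outside of the fingers: do not take the lid, a bolt or anything else between the fingers, do not slam the lid, and do not shove or tip the chamber. Leave everything else on the bench where it stands.

Things in the scene. Friction and masses are not known exactly. Their poses are not given: they have to be found in the camera images.
- chamber: round metal vacuum chamber, 3.6 kg, loose on four rubber feet (over about 10 N of push on the open lid, 20 N on a bolt, may tip it). Origin: centre of its underside; z up; +y to its hinge side. Base plate 150 x 150 mm along x and y, 18 mm high; pot 116 mm, top flange 132 mm across. Hinge axis parallel to x at y = +88 mm, 98 mm high. Bolt 1 stands in direction -30 deg, bolt 2 in 210 deg (from x towards y)
- chamber_top (a point): centre of the chamber's mouth, on the gasket the lid closes on, 98 mm above the bench; axes as the chamber. Shut, the lid's top is 112 mm high and the upright bolts end 144 mm high. A dial gauge (direction 40 deg, 96 mm out from the axis) and a brass valve (140 deg, 121 mm out) stick out of the pot, both lower than 75 mm
- lid (a joint): lid angle, rad: 0 = shut, flat on the gasket; 1.57 = upright; 1.95 = limit, leaning back. Friction hinge: the lid stays wherever it is left and must be pushed all the way down; about 4 N near the free edge moves it, less on the way down. Aluminium disc 132 mm across, 14 mm thick, centre 88 mm from the hinge axis, 0.36 kg; a tab on its free edge, 44 mm wide, 8 mm thick, ends 176 mm from the axis
- lid_hinge (a point): point on the hinge axis, middle of the hinge, level with the lid's underside; its axes turn with the lid: own -y runs along the lid to the free edge, own z is the normal of the lid's outer face (up when shut). The lid's two forked ears, in line with the bolts, reach 86 mm from the disc's centre, slots 14 mm wide
- lid_face (a point): point on the lid's outer face (top when shut, rear side when open), on its middle line, 125 mm from the hinge axis; axes as lid_hinge. A good place to push
- lid_tab (a point): centre of the flat tab on the lid's free edge, 163 mm from the hinge axis; axes as lid_hinge. Not to be pinched
- bolt_1 (a joint): lean of swing bolt 1, rad: 0 = upright, home in its slot; grows as it leans straight out from the chamber's axis (limit 0.66). Stiff: it stays where left; 2 N at the nut moves it, best pushed along its arc (it rises as it stands up). Pivot pin 76 mm from the chamber's axis, 78 mm high. Steel bolt 10 mm thick, 66 mm long above the pin; round black hand nut 29 mm across, 40 to 59 mm above the pin
- bolt_1_nut (a point): centre of the hand nut of bolt 1, 50 mm from the pivot; own z along the bolt to its end, own x outward from the chamber when upright
- bolt_2 (a joint): lean of swing bolt 2, the same as bolt 1
- bolt_2_nut (a point): centre of the hand nut of bolt 2, as for bolt 1
- tin_large: round aluminium moisture tin, 60 mm across, 42 mm high, standing close to the chamber between the bolts; leave alone. Origin: centre of underside (as for all below)
- top_cap: brass specimen top cap, 50 mm across, 34 mm high, beside the chamber; leave alone
- stone: grey porous stone disc, 50 mm across, 10 mm thick, flat on the bench beside the chamber; leave alone
- cutting_ring: steel specimen ring, 72 mm across, 22 mm high; leave alone
- tin_small: round aluminium tin, 48 mm across, 30 mm high; leave alone
- wash_bottle: white plastic bottle, 64 mm across, 150 mm high, left of the chamber; leave alone
- spanner: steel spanner lying flat, about 180 mm long; leave alone

How it is judged:
By the outcome, as a careful person would: the job done as asked, in the order asked, and still so for the second after the job is handed in, with the robot touching nothing.
It also fails if it takes over 64 s, if anything falls off the work surface, if the arm or the gripper's body presses on something with over 40 N, if the wrist force passes 120 N, or if a joint passes its speed limit or range.

## Working session

There is one attempt and no reset: what is moved stays moved. The work goes in short steps, Python scripts to look and compute and a tool call to move; the robot and the scene stay as the last step left them, time stands still between calls to the robot, and variables do not carry over. Pictures are saved under pics/ and viewed, and the job is handed in when it is done.

Besides the shell and the picture viewer there is one more tool, called after "Request:" as name(argument=value, ...), one argument or row to a line, values as JSON. servo_tool: Moves the arm, as the interface text tells. Its arguments: {"type":"object","properties":{"deltas":{"type":"array","items":{"type":"array"}}},"required":["deltas"]}

```bash
mkdir -p pics; cat > h.py <<'E'
from workcell import bot, imaging, workorder
import cv2, numpy as np
def snap(tag):
    out={}
    for n in("side","top"):
        c=imaging.read_camera(n); f=c["frame"]; cv2.imwrite(f"pics/{tag}_{n}.png",cv2.resize(f[:,:,::-1],(800,600),interpolation=cv2.INTER_CUBIC)); 
        np.savez(f"{tag}_{n}.npz",**{k:np.asarray(c[k]) for k in("frame","K","rvec","tvec")})
def load(tag,n): return np.load(f"{tag}_{n}.npz")
def proj(c,P):
    return cv2.projectPoints(np.asarray(P,float).reshape(-1,3),c["rvec"],c["tvec"],c["K"],None)[0].reshape(-1,2)
def ray(c,uv):
    R=cv2.Rodrigues(c["rvec"])[0]; o=-R.T@c["tvec"].reshape(3)
    d=R.T@np.linalg.inv(c["K"])@np.array([uv[0],uv[1],1.0]); return o,d/np.linalg.norm(d)
def plane(c,uv,z):
    o,d=ray(c,uv); return o+d*(z-o[2])/d[2]
def tri(c1,u1,c2,u2):
    o1,d1=ray(c1,u1);o2,d2=ray(c2,u2)
    t=np.linalg.lstsq(np.c_[d1,-d2],o2-o1,rcond=None)[0]
    a,b=o1+d1*t[0],o2+d2*t[1]; return (a+b)/2,np.linalg.norm(a-b)
E
python3 - <<'E'
from h import *
print(bot.observe()); snap("a")
for n in("side","top"):
    c=load("a",n);print(n,c["K"].round(1).tolist(),ray(c,(256,192)))
E
```

```text
{'clock': 0.0, 'joint_positions': array([-1.53728781e+00,  3.81176665e-01,  1.29823100e+00, -5.49133306e-05,
        1.46361621e+00, -2.15286917e-01]), 'qvel': array([ 0.00023687, -0.00011027,  0.00052564,  0.00027993,  0.00074881,
        0.00040343]), 'joint_efforts': array([ 3.24722350e-04, -4.37925303e+01, -2.24558580e+01,  7.13875866e-02,
        3.52441426e-02, -9.95617029e-05]), 'tcp_pos': array([ 0.13541171, -0.53278068,  0.2381582 ]), 'orientation': array([-3.14018281e+00, -2.52418058e-04,  2.48801168e-01]), 'ft_force': array([ 0.15924122, -0.61198376,  0.19559433]), 'wrist_torque': array([ 0.00969604, -0.00468194, -0.0211208 ]), 'width': 0.9991279245623433}
side [[470.8, 0.0, 249.0], [0.0, 470.8, 189.4], [0.0, 0.0, 1.0]] (array([-0.1237866 , -0.97672965,  0.82567936]), array([ 0.49436373,  0.67234155, -0.55096402]))
top [[391.9, 0.0, 258.6], [0.0, 391.9, 195.7], [0.0, 0.0, 1.0]] (array([ 0.37258619, -0.02556417,  1.13422636]), array([ 0.18185024,  0.00803577, -0.9832934 ]))
```

View pics/a_side.png

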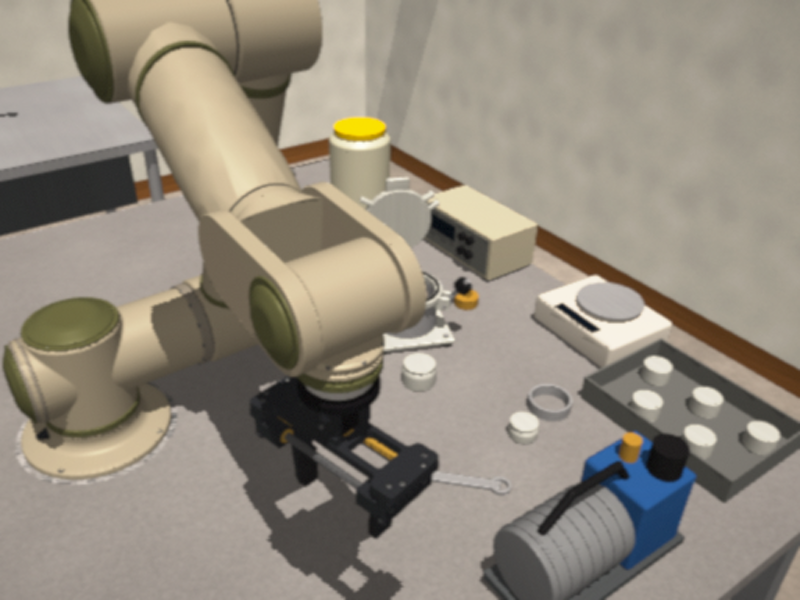

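View pics/a_top.png

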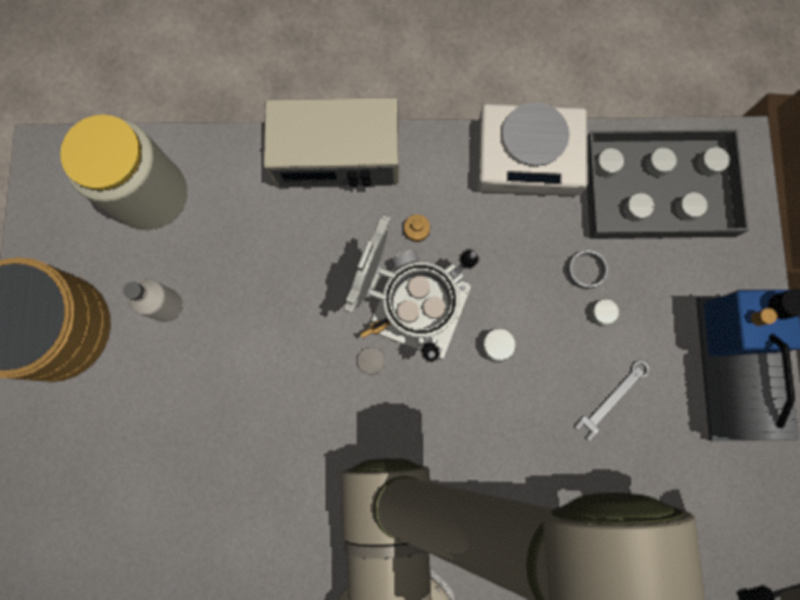

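```bash
python3 - <<'E'
from h import *
c=load("a","top");f=c["frame"][:,:,::-1][120:250,190:360]
cv2.imwrite("pics/a_topz.png",cv2.resize(f,None,fx=4.7,fy=4.6,interpolation=cv2.INTER_CUBIC))
c=load("a","side");f=c["frame"][:,:,::-1][100:260,220:340]
cv2.imwrite("pics/a_sidez.png",cv2.resize(f,None,fx=3.75,fy=3.75,interpolation=cv2.INTER_CUBIC))
E
```

```text
(no output)
```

View pics/a_topz.png

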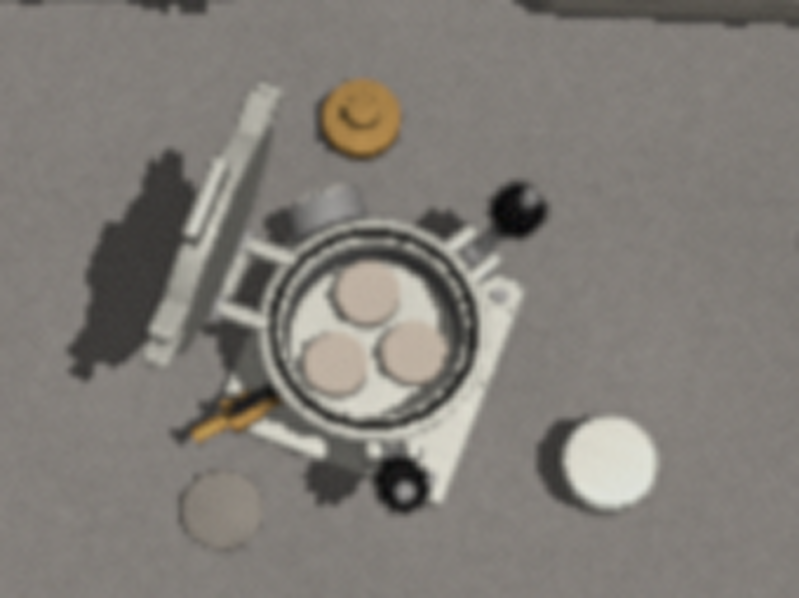

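View pics/a_sidez.png

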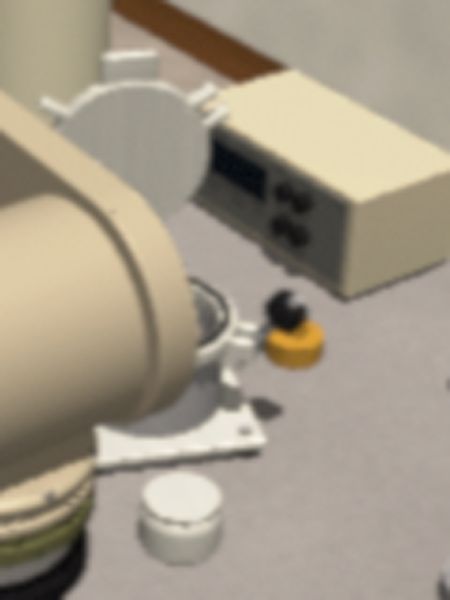

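```bash
cat > fit.py <<'E'
from h import *
from scipy.optimize import least_squares
t=load("a","top");s=load("a","side")
zt=lambda u,v:np.array([190+u/4.7,120+v/4.6]); zs=lambda u,v:np.array([220+u/3.75,100+v/3.75])
def T(p,P):
    x,y,a=p[:3];P=np.asarray(P);return np.array([x+np.cos(a)*P[0]-np.sin(a)*P[1],y+np.sin(a)*P[0]+np.cos(a)*P[1],P[2]])
def nut(p,k,d=.05):
    th=np.radians(-30 if k==1 else 210);l=p[2+k];r=.076+d*np.sin(l);return T(p,[r*np.cos(th),r*np.sin(th),.078+d*np.cos(l)])
def lid(p,x,d,n): # d along lid from hinge, n along outward normal
    L=p[5];return T(p,[x,.088-d*np.cos(L)+n*np.sin(L),.098+d*np.sin(L)+n*np.cos(L)])
def model(p):
    return np.r_[proj(t,[T(p,[0,0,.098])])[0]-zt(370,328),
     proj(t,[nut(p,1)])[0]-zt(516,210),proj(t,[nut(p,2)])[0]-zt(402,485),proj(s,[nut(p,1)])[0]-zs(288,311),
     proj(t,[T(p,[.075,-.075,.018])])[0]-zt(520,285),proj(t,[T(p,[-.075,-.075,.018])])[0]-zt(438,503),
     proj(s,[T(p,[.075,-.075,.018])])[0]-zs(265,442),
     proj(s,[lid(p,0,.176,.007)])[0]-zs(130,53),proj(t,[lid(p,0,.176,.007)])[0]-zt(210,198)]
if __name__=="__main__":
    r=least_squares(model,[.4,-.03,-.3,.4,.2,1.8]);print(r.x.round(4),r.fun.reshape(-1,2).round(1).tolist())
    p=r.x;np.save("p.npy",p)
    for n,v in dict(c=T(p,[0,0,.098]),hinge=lid(p,0,0,0),face=lid(p,0,.125,.014),tab=lid(p,0,.163,.014),n1=nut(p,1),n2=nut(p,2)).items():print(n,v.round(4))
    for n,uv,z in(("tin_large",(612,462),.042),("top_cap",(362,118),.034),("stone",(222,510),.01)):print(n,plane(t,zt(*uv),z).round(3))
    for n,uv in(("bottle cap",(135,290)),("bottle body",(165,303))):print(n,plane(t,np.array(uv)*.64,.15).round(3),plane(t,np.array(uv)*.64,.0).round(3))
E
python3 fit.py
```

```text
[ 0.5669 -0.0522 -0.3832  0.669   0.4311  1.5238] [[0.3, -0.4], [0.6, -0.7], [-0.5, 0.1], [-0.9, 0.1], [1.1, -0.4], [0.3, 0.3], [-0.8, -1.3], [-0.9, -0.3], [0.4, -0.3]]
c [ 0.5669 -0.0522  0.098 ]
hinge [0.5998 0.0294 0.098 ]
face [0.6029 0.037  0.2235]
tab [0.6022 0.0353 0.2615]
n1 [ 0.6329 -0.1364  0.1172]
n2 [ 0.471  -0.0657  0.1234]
tin_large [ 0.492 -0.196  0.042]
top_cap [ 0.713 -0.05   0.034]
stone [0.468 0.038 0.01 ]
bottle cap [0.576 0.417 0.15 ] [0.607 0.485 0.   ]
bottle body [0.554 0.367 0.15 ] [0.581 0.427 0.   ]
```

Request:
servo_tool(
  deltas=[
    [0,[0,0,-0.025],0.105],
    [0,[0,0,-0.025],0.105],
    [0,[0,0,-0.025],0.105],
    [0,[0,0,-0.025],0.105],
    [0,[0,0,0],0.105],
    [0,[0,0,0],0.107],
  ],
)

```text
clock: 0.6
tcp_pos: [0.1355, -0.5333, 0.3399]
orientation: [3.139, -0.001, -0.388]
ft_force: [-0.5, 0.1, -0.1]
width: 0.571
```

Request:
servo_tool(
  deltas=[
    [0,[0.011,-0.037,0],0],
    [0,[0.011,-0.037,0],0],
    [0,[0.011,-0.037,0],0],
    [0,[0.011,-0.037,0],0],
    [0,[0.011,-0.037,0],0],
    [0,[0.011,-0.037,0],0],
    [0,[0.011,-0.037,0],0],
    [0,[0.011,-0.037,0],0],
    [0,[0.011,-0.037,0],0],
    [0,[0.011,-0.037,0],0],
  ],
)

```text
clock: 1.43
tcp_pos: [0.3765, -0.2292, 0.3386]
orientation: [-3.141, 0.0, -0.383]
ft_force: [0.5, -1.7, -0.2]
width: 0.005
```

Request:
servo_tool(
  deltas=[
    [0,[0.011,-0.037,0],0],
    [0,[0.011,-0.037,0],0],
    [0,[0.011,-0.037,0],0],
    [0,[0.011,-0.037,0],0],
    [0,[0.011,-0.037,0],0],
    [0,[0.011,-0.037,0],0],
    [0,[0.011,-0.037,0],0],
    [0,[0.011,-0.038,0],0],
    [0,[0.011,-0.038,0],0],
    [0,[0.011,-0.038,0],0],
    [0,[0,0,0],0],
    [0,[0,0,0],0],
  ],
)

```text
clock: 2.43
tcp_pos: [0.6178, 0.0753, 0.3372]
orientation: [3.141, 0.002, -0.381]
ft_force: [0.2, 0.0, -0.5]
width: 0.005
```

```bash
python3 - <<'E'
from h import *
snap("b")
c=load("b","side");f=c["frame"][:,:,::-1][90:260,200:340]
cv2.imwrite("pics/b_sidez.png",cv2.resize(f,None,fx=3.5,fy=3.5,interpolation=cv2.INTER_CUBIC))
E
```

```text
(no output)
```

View pics/b_sidez.png

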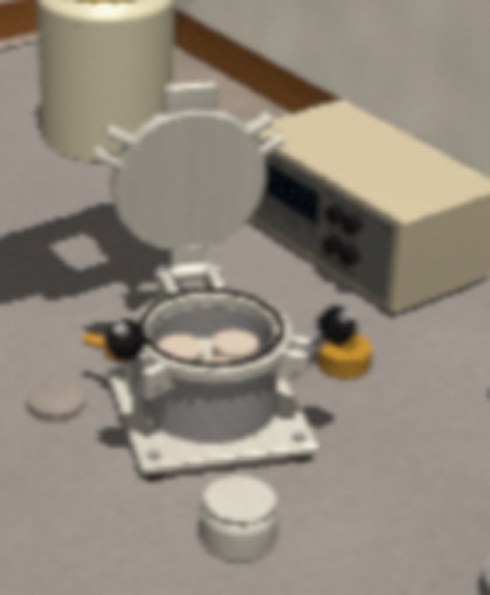

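View pics/b_top.png

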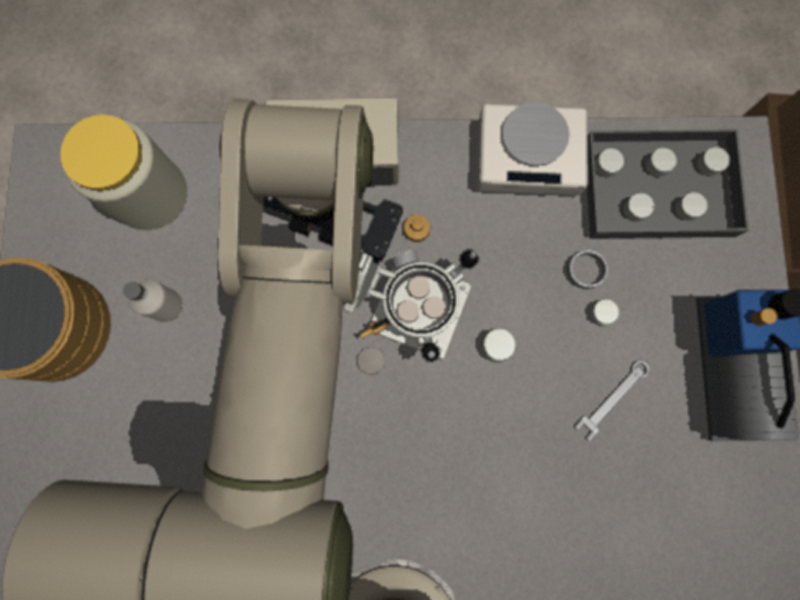

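```bash
cat > fit2.py <<'E'
from fit import *
import fit
b=lambda u,v:np.array([200+u/3.5,90+v/3.5])
def mask(n,tag,lo,hi):
    c=load(tag,n);f=c["frame"].astype(int);m=(f.max(2)<60).astype(np.uint8)
    m2=np.zeros_like(m);m2[lo[1]:hi[1],lo[0]:hi[0]]=m[lo[1]:hi[1],lo[0]:hi[0]]
    k,l,st,ce=cv2.connectedComponentsWithStats(m2);i=1+np.argmax(st[1:,4]);return ce[i],st[i]
ms={}
for k,n,lo,hi in((1,"side",(288,172),(304,190)),(2,"side",(228,180),(244,196)),(1,"top",(290,155),(312,175)),(2,"top",(265,215),(287,236))):
    ms[k,n]=mask(n,"b",lo,hi)[0];print(k,n,*mask(n,"b",lo,hi))
m1=(ms[1,"side"],ms[1,"top"]);print(tri(s,ms[1,"side"],t,ms[1,"top"]),tri(s,ms[2,"side"],t,ms[2,"top"]))
def model2(p):
    base=model(p)
    return np.r_[base[[0,1]],base[8:],
      proj(s,[nut(p,1)])[0]-ms[1,"side"],proj(s,[nut(p,2)])[0]-ms[2,"side"],proj(t,[nut(p,1)])[0]-ms[1,"top"],proj(t,[nut(p,2)])[0]-ms[2,"top"],
      proj(s,[T(p,[0,0,.098])])[0]-b(214,330),proj(s,[T(p,[-.075,-.075,.018])])[0]-b(146,470),proj(s,[T(p,[.075,-.075,.018])])[0]-b(316,448),
      proj(s,[lid(p,0,.176,.007)])[0]-b(191,86)]
if __name__=="__main__":
    r=least_squares(model2,np.load("p.npy"),loss="soft_l1");p=r.x;print(p.round(4),model2(p).reshape(-1,2).round(1).tolist());np.save("p.npy",p)
    print("sig",np.sqrt(np.diag(np.linalg.inv(r.jac.T@r.jac))).round(4)*.7)
    for n,v in dict(c=T(p,[0,0,.098]),face=lid(p,0,.125,.014),n1=nut(p,1),n2=nut(p,2)).items():print(n,v.round(4))
E
python3 fit2.py
```

```text
1 side [295.24242424 183.        ] [291 178  10  10  66]
2 side [235.87012987 187.55844156] [230 182  13  11  77]
1 top [299.12359551 165.8988764 ] [294 160  12  12  89]
2 top [274.55   224.4375] [270 219  11  12  80]
(array([ 0.63152582, -0.13363376,  0.11589273]), np.float64(0.0019319133936704818)) (array([ 0.4753617 , -0.06534957,  0.11906164]), np.float64(0.0026552093088074496))
[ 0.5671 -0.0539 -0.3848  0.5695  0.3756  1.5295] [[1.0, -0.5], [1.7, -0.4], [0.8, 0.2], [-0.4, -1.0], [-0.5, -0.2], [0.8, -0.5], [-0.2, -0.8], [-0.7, -1.1], [0.9, -0.3], [1.0, -0.0], [-1.4, -1.8], [-2.3, -1.2], [0.0, -1.2], [-0.4, -0.7]]
sig [0.00084 0.00119 0.00861 0.04326 0.03591 0.01274]
c [ 0.5671 -0.0539  0.098 ]
face [0.6034 0.0358 0.2235]
n1 [ 0.6304 -0.1351  0.1201]
n2 [ 0.4736 -0.067   0.1245]
```

```bash
python3 - <<'E'
from fit import *
s=load("b","side");t=load("b","top");p=np.load("p.npy")
def ov(c,box,l,f=12):
    im=cv2.resize(c["frame"][box[1]:box[3],box[0]:box[2],::-1],None,fx=f,fy=f,interpolation=cv2.INTER_CUBIC)
    return im
A=ov(s,(222,172,256,202),0);B=ov(s,(280,168,312,198),0);C=ov(t,(262,205,294,235),0);D=ov(t,(288,150,320,180),0)
w=408;P=lambda i:cv2.copyMakeBorder(i,0,360-i.shape[0],0,w-i.shape[1],0)[:300*2]
im=np.vstack([np.hstack([P(A),P(B)]),np.hstack([P(C),P(D)])]);print(im.shape);cv2.imwrite("pics/b_bolts.png",cv2.resize(im,(800,600)))
E
```

```text
(720, 816, 3)
```

View pics/b_bolts.png

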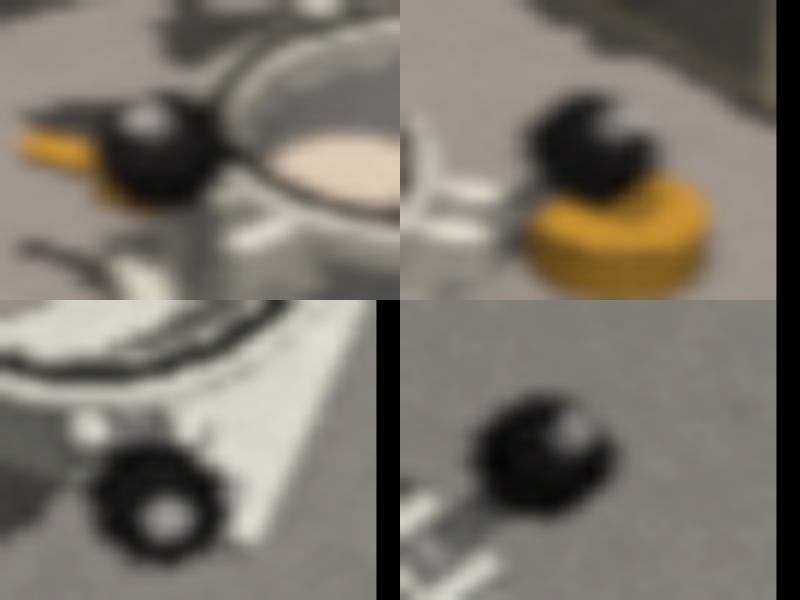

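```bash
python3 - <<'E'
from fit import *
s=load("b","side");t=load("b","top");p0=np.load("p.npy")
q=lambda o,u,v:np.array([o[0]+u/11.76-.5,o[1]+v/10-.5])
m=[(s,2,.05,q((222,172),163,150)),(s,2,.066,q((222,172),147,115)),(s,1,.05,q((280,168),195,145)),(s,1,.066,q((280,168),228,118)),
(t,2,.05,q((262,205),157,201)),(t,2,.066,q((262,205),168,216)),(t,1,.05,q((288,150),147,156)),(t,1,.066,q((288,150),175,128))]
def f(p):
    r=[]
    for c,k,d,uv in m: r.append(proj(c,[nut(p,k,d)])[0]+p[6:8]*(c is s)-uv)
    r+=list((.5*model(p).reshape(-1,2)[[0,4,5,7,8]]))
    return np.r_[np.ravel(r),p[6:8]/2]
r=least_squares(f,np.r_[p0,0,0]);print(r.x.round(3));print(r.fun[:16].reshape(-1,2).round(1).tolist())
for i in(0,1):print("tri",tri(s,m[i][3],t,m[4+i][3]),tri(s,m[2+i][3],t,m[6+i][3]))
np.save("p.npy",r.x[:6])
E
```

```text
[ 0.567 -0.052 -0.381  0.596  0.382  1.523  0.65   0.323]
[[0.1, 0.1], [-0.1, -0.2], [-0.4, 0.4], [0.3, -0.3], [0.1, -0.1], [-0.2, 0.2], [-0.4, 0.2], [0.3, -0.3]]
tri (array([ 0.47405981, -0.06570158,  0.12326142]), np.float64(0.0016214780055083039)) (array([ 0.6326512 , -0.13559002,  0.11988238]), np.float64(0.0018688003598235248))
tri (array([ 0.46866842, -0.06739172,  0.1374574 ]), np.float64(0.0013400750284238445)) (array([ 0.63755092, -0.14096163,  0.12998711]), np.float64(0.0017340829528685621))
```

Request:
servo_tool(
  deltas=[
    [0,[0,0,0],-0.12],
    [0,[0,0,0],-0.12],
    [0,[0,0,0],-0.12],
    [0,[0,0,0],-0.12],
    [0,[0,0,0],-0.12],
    [0,[0,0,0],-0.12],
    [0,[0,0,0],-0.12],
    [0,[0,0,0],-0.12],
    [0,[0,0,0],-0.12],
    [0,[0,0,0],-0.12],
    [0,[0,0,0],-0.12],
    [0,[0,0,0],-0.12],
  ],
)

```text
clock: 3.53
tcp_pos: [0.6166, 0.0723, 0.3394]
orientation: [3.141, -0.0, 1.061]
ft_force: [0.7, 0.1, 0.1]
width: 0.007
```

Request:
servo_tool(
  deltas=[
    [0,[0,0,0],-0.12],
    [0,[0,0,0],-0.12],
    [0,[0,0,0],-0.12],
    [0,[0,0,0],-0.12],
    [0,[0,0,0],-0.12],
    [0,[0,0,0],-0.055],
    [0,[-0.024,-0.023,0],0],
    [0,[-0.024,-0.023,0],0],
    [0,[-0.024,-0.023,0],0],
    [0,[-0.024,-0.023,0],0],
    [0,[-0.023,-0.024,0],0],
    [0,[0,0,0],0],
  ],
)

```text
clock: 4.53
tcp_pos: [0.5158, -0.0645, 0.3398]
orientation: [3.141, 0.002, 1.706]
ft_force: [-0.6, -0.2, 0.5]
width: 0.006
```

Request:
servo_tool(
  deltas=[
    [0,[0.005,0.004,0],0],
    [0,[0,0,0.03],0],
    [0,[0,0,0.03],0],
    [0,[0,0,0.03],0],
    [0,[0,0,0.03],0],
    [0,[0,0,0.03],0],
    [0,[0,0,0.03],0],
    [0,[0,0,0.02],0],
    [0,[0,0,0.015],0],
    [0,[0,0,0.008],0],
    [0,[0,0,0.002],0],
    [0,[0,0,0],0],
  ],
)

```text
clock: 5.53
tcp_pos: [0.5227, -0.0545, 0.1139]
orientation: [3.141, -0.0, 1.712]
ft_force: [-0.9, -0.1, -0.7]
width: 0.003
```

```bash
python3 - <<'E'
from h import *
snap("c")
c=load("c","side");f=c["frame"][:,:,::-1][90:260,200:340]
cv2.imwrite("pics/c_sidez.png",cv2.resize(f,None,fx=3.5,fy=3.5,interpolation=cv2.INTER_CUBIC))
E
```

```text
(no output)
```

View pics/c_sidez.png

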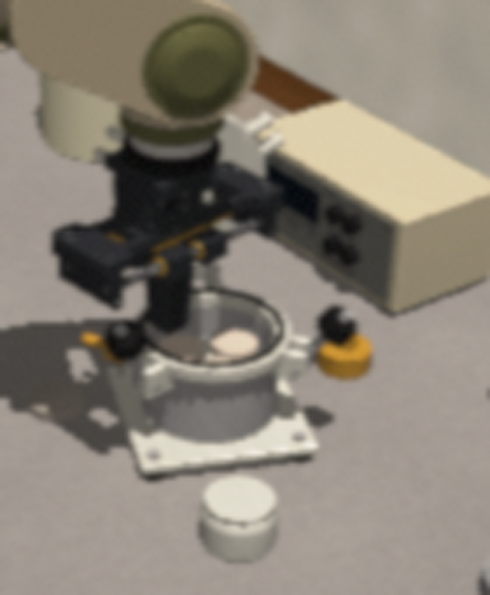

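Request:
servo_tool(
  deltas=[
    [0,[-0.004,-0.006,0],0],
    [0,[0,-0.003,0],0],
    [0,[0,-0.002,0],0],
    [0,[0,-0.002,0],0],
    [0,[0,-0.002,0],0],
    [0,[0,-0.001,0],0],
    [0,[0,0,0],0],
  ],
)

```text
clock: 6.22
tcp_pos: [0.5069, -0.061, 0.1138]
orientation: [-3.142, 0.0, 1.712]
ft_force: [0.1, -0.1, 0.4]
width: 0.007
```

Request:
servo_tool(
  deltas=[
    [0,[0,-0.002,0],0],
    [0,[0,-0.002,0],0],
    [0,[0,0,0],0],
  ],
)

```text
clock: 6.47
tcp_pos: [0.503, -0.0616, 0.1137]
orientation: [3.142, 0.0, 1.712]
ft_force: [-0.4, -0.3, -0.1]
width: 0.004
```

Request:
servo_tool(
  deltas=[
    [0,[0,-0.002,0],0],
    [0,[0,-0.001,0],0],
    [0,[0,0,0],0],
  ],
)

```text
clock: 6.72
tcp_pos: [0.5, -0.062, 0.1137]
orientation: [-3.141, -0.0, 1.712]
ft_force: [1.7, -0.9, -0.0]
width: 0.006
```

```bash
python3 - <<'E'
from h import *
snap("d")
c=load("d","side");f=c["frame"][:,:,::-1][160:210,215:305]
cv2.imwrite("pics/d_sidez.png",cv2.resize(f,None,fx=8,fy=8,interpolation=cv2.INTER_CUBIC))
E
```

```text
(no output)
```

View pics/d_sidez.png

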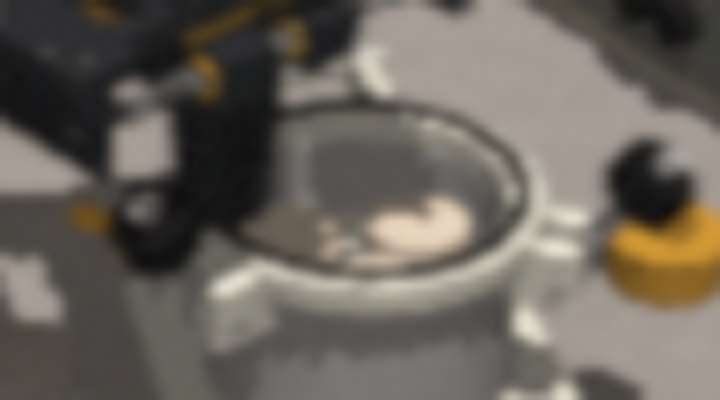

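Request:
servo_tool(
  deltas=[
    [0,[0,-0.002,0],0],
    [0,[0,-0.002,0],0],
    [0,[0,0,0],0],
  ],
)

```text
clock: 7.07
tcp_pos: [0.4959, -0.0626, 0.1137]
orientation: [-3.141, -0.0, 1.712]
ft_force: [1.1, -0.4, -1.0]
width: 0.004
```

Request:
servo_tool(
  deltas=[
    [0,[0,-0.0015,0],0],
    [0,[0,-0.0015,0],0],
    [0,[0,0,0],0],
  ],
)

```text
clock: 7.32
tcp_pos: [0.4933, -0.063, 0.1138]
orientation: [3.141, 0.0, 1.712]
ft_force: [1.5, 0.8, -0.4]
width: 0.008
```

```bash
python3 - <<'E'
from h import *
snap("e");print(bot.observe()["ft_force"])
c=load("e","side");f=c["frame"][:,:,::-1][160:210,215:305]
cv2.imwrite("pics/e_sidez.png",cv2.resize(f,None,fx=8,fy=8,interpolation=cv2.INTER_CUBIC))
E
```

```text
[ 1.62016782  0.55682748 -1.01002494]
```

View pics/e_sidez.png

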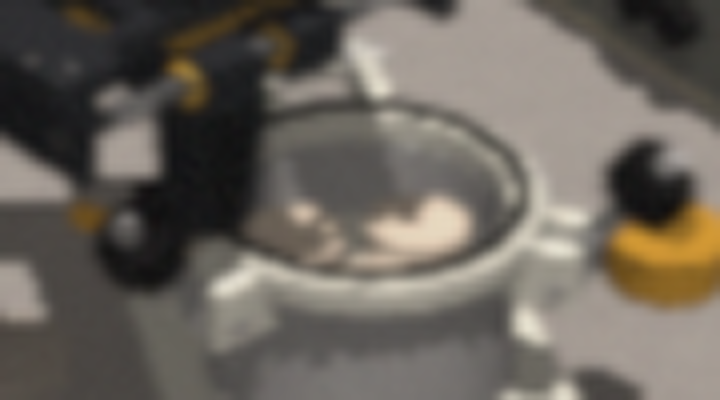

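Request:
servo_tool(
  deltas=[
    [0,[0,-0.0015,0],0],
    [0,[0,0,0],0],
  ],
)

```text
clock: 7.58
tcp_pos: [0.4927, -0.0633, 0.1142]
orientation: [3.139, 0.001, 1.712]
ft_force: [5.9, 1.2, 0.5]
width: 0.004
```

Request:
servo_tool(
  deltas=[
    [0,[0,0.004,0],0],
    [0,[0,0.01,0],0],
    [0,[0,0.005,-0.02],0],
    [0,[0,0,-0.03],0],
    [0,[0,0,-0.03],0],
    [0,[0,0,-0.03],0],
    [0,[0,0,-0.03],0],
    [0,[0,0,-0.03],0],
    [0,[0,0,-0.03],0],
    [0,[0,0,-0.025],0],
    [0,[0,0,0],0],
  ],
)

```text
clock: 8.5
tcp_pos: [0.5113, -0.0608, 0.3435]
orientation: [3.135, 0.004, 1.712]
ft_force: [-0.1, 0.7, 0.7]
width: 0.005
```

```bash
python3 - <<'E'
from h import *
snap("f");print(bot.observe()["ft_force"])
s=load("f","side");t=load("f","top")
def ov(c,box,f=12): return cv2.resize(c["frame"][box[1]:box[3],box[0]:box[2],::-1],None,fx=f,fy=f,interpolation=cv2.INTER_CUBIC)
P=lambda i:cv2.copyMakeBorder(i,0,360-i.shape[0],0,408-i.shape[1],0)
im=np.hstack([P(ov(s,(222,172,256,202))),P(ov(t,(262,205,294,235)))]);cv2.imwrite("pics/f_bolts.png",cv2.resize(im,(800,300)))
E
```

```text
[ 0.03660139  0.10494921 -0.2760756 ]
```

View pics/f_bolts.png

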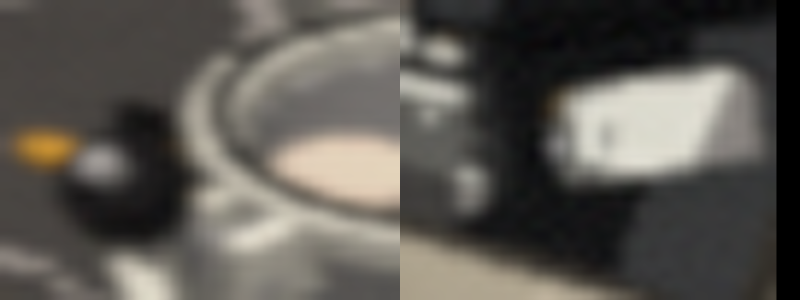

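View pics/f_side.png

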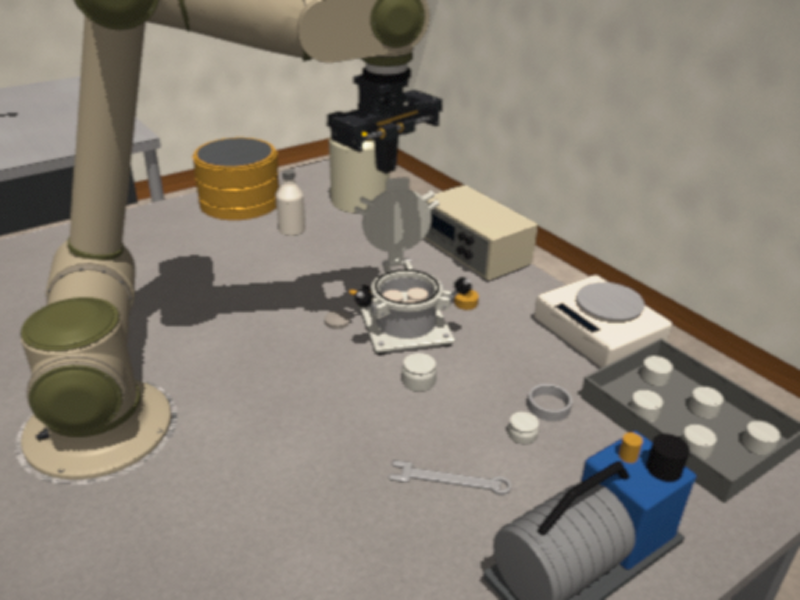

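Request:
servo_tool(
  deltas=[
    [0,[0,0,0],0.105],
    [0,[0,0,0],0.105],
    [0,[0,0,0],0.105],
    [0,[0,0,0],0.105],
    [0,[0,0,0],0.104],
    [0,[0.033,0.01,0],0],
    [0,[0.033,0.01,0],0],
    [0,[0.033,0.01,0],0],
    [0,[0.032,0.01,0],0],
    [0,[0.032,0.0085,0],0],
    [0,[0,0,0],0],
    [0,[0,0,0],0],
  ],
)

```text
clock: 9.6
tcp_pos: [0.6166, 0.0736, 0.336]
orientation: [-3.137, 0.002, 1.19]
ft_force: [0.7, -0.1, 0.3]
width: 0.0
```

Request:
servo_tool(
  deltas=[
    [0,[0,0,0.03],0],
    [0,[0,0,0.03],0],
    [0,[0,0,0.03],0],
    [0,[0,0,0.018],0],
    [0,[0,0,0],0],
    [0,[0,0,0],0],
  ],
)

```text
clock: 10.1
tcp_pos: [0.6158, 0.0717, 0.2304]
orientation: [-3.14, 0.001, 1.187]
ft_force: [-0.0, 0.5, 0.9]
width: 0.009
```

```bash
cat > loc.py <<'E'
from h import *
p=np.load("p.npy");o=bot.observe();d=o["tcp_pos"]-[p[0],p[1],0];a=p[2]
print("t",round(o["clock"],2),"local",(np.array([np.cos(a)*d[0]+np.sin(a)*d[1],-np.sin(a)*d[0]+np.cos(a)*d[1],d[2]])*1000).round(1),"yaw",o["orientation"][2].round(3),"F",o["ft_force"].round(1))
E
python3 loc.py; python3 - <<'E'
from h import *
snap("g")
E
```

```text
t 10.1 local [ -0.8 133.1 230.4] yaw 1.187 F [-0.   0.5  0.9]
```

View pics/g_side.png

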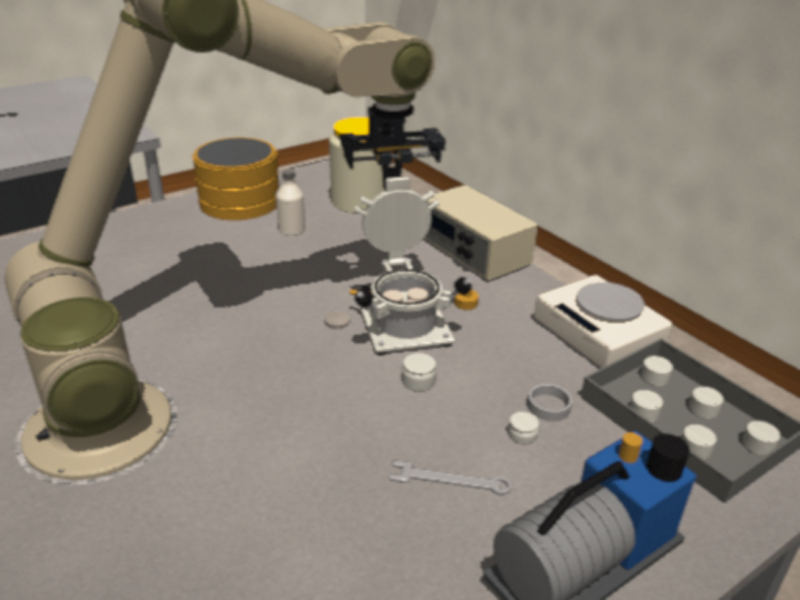

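Request:
servo_tool(
  deltas=[
    [0,[-0.012,0,0],0],
    [0,[-0.008,0,0],0],
    [0,[-0.004,0,0],0],
    [0,[-0.003,0,0],0],
    [0,[0,0,0],0],
  ],
)

```text
clock: 10.62
tcp_pos: [0.6064, 0.0469, 0.2314]
orientation: [3.141, -0.0, 1.187]
ft_force: [-0.0, -0.0, 1.2]
width: 0.006
```

Request:
servo_tool(
  deltas=[
    [0,[-0.003,0,0],0],
    [0,[-0.003,0,0],0],
    [0,[0,0,0],0],
  ],
)

```text
clock: 10.87
tcp_pos: [0.6042, 0.0418, 0.231]
orientation: [3.141, -0.0, 1.188]
ft_force: [0.7, 1.4, 0.9]
width: 0.003
```

Request:
servo_tool(
  deltas=[
    [0,[-0.003,0,0],0],
    [0,[-0.003,0,0],0],
    [0,[0,0,0],0],
  ],
)

```text
clock: 11.12
tcp_pos: [0.6018, 0.036, 0.2308]
orientation: [3.142, 0.0, 1.188]
ft_force: [2.1, 1.0, 2.0]
width: 0.005
```

```bash
python3 loc.py
```

```text
t 11.12 local [ -0.5  94.7 230.8] yaw 1.188 F [2.1 1.  2. ]
```

```bash
python3 -c "
import numpy as np
L=np.array([1.447,1.35,1.2,1.05,.9,.75,.6,.45,.3,.2,.1,.05,0]);d=.133
y=.088-d*np.cos(L)+.014*np.sin(L);z=.098+d*np.sin(L)+.014*np.cos(L)
for a,b,c,e,f in zip(L[1:],np.diff(y)*1e3,np.diff(z)*1e3,y[1:]*1e3+9,z[1:]*1e3):print(a,b.round(1),(-c).round(1),e.round(1),f.round(1))"
```

```text
1.35 -12.9 0.9 81.5 230.8
1.2 -19.7 3.8 61.9 227.0
1.05 -18.9 6.7 43.0 220.3
0.9 -17.7 9.4 25.3 210.9
0.75 -16.1 12.0 9.2 198.9
0.6 -14.1 14.2 -4.9 184.7
0.45 -11.8 16.2 -16.7 168.5
0.3 -9.3 17.8 -25.9 150.7
0.2 -4.6 12.5 -30.6 138.1
0.1 -3.4 12.9 -33.9 125.2
0.05 -1.2 6.6 -35.1 118.6
0.0 -0.9 6.6 -36.0 112.0
```

Request:
servo_tool(
  deltas=[
    [0,[-0.004,0,0],0],
    [0,[-0.005,0,0],0],
    [0,[-0.005,0,0.0005],0],
    [0,[-0.005,0,0.0005],0],
    [0,[-0.005,0,0.001],0],
    [0,[-0.005,0,0.001],0],
    [0,[-0.004,0,0.001],0],
  ],
)

```text
clock: 11.7
tcp_pos: [0.5892, 0.0052, 0.2264]
orientation: [-3.141, 0.0, 1.187]
ft_force: [1.6, 1.8, -0.2]
width: 0.006
```

Request:
servo_tool(
  deltas=[
    [0,[-0.005,0,0.0015],0],
    [0,[-0.005,0,0.0015],0],
    [0,[-0.005,0,0.002],0],
    [0,[-0.004,0,0.0017],0],
    [0,[-0.005,0,0.0022],0],
    [0,[-0.0045,0,0.0024],0],
    [0,[-0.0045,0,0.0024],0],
    [0,[-0.0037,0,0.0024],0],
  ],
)

```text
clock: 12.37
tcp_pos: [0.5756, -0.0288, 0.2104]
orientation: [-3.142, 0.0, 1.188]
ft_force: [1.0, 1.6, -0.4]
width: 0.001
```

```bash
python3 loc.py;  python3 - <<'E'
from h import *
snap("i")
E
```

```text
t 12.37 local [ -0.7  24.9 210.4] yaw 1.188 F [ 1.   1.6 -0.4]
```

View pics/i_side.png

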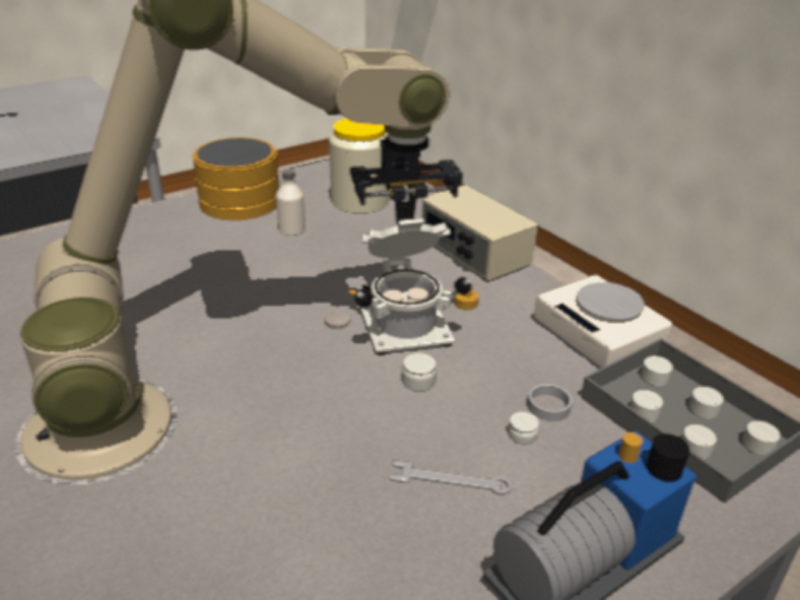

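Lid follows well (about 0.9 rad), forces ~2 N. Continuing along the arc.

Request:
servo_tool(
  deltas=[
    [0,[-0.004,0,0.003],0],
    [0,[-0.004,0,0.003],0],
    [0,[-0.004,0,0.003],0],
    [0,[-0.004,0,0.003],0],
    [0,[-0.0036,0,0.0035],0],
    [0,[-0.0035,0,0.0035],0],
    [0,[-0.0035,0,0.0035],0],
    [0,[-0.0035,0,0.0035],0],
    [0,[-0.003,0,0.004],0],
    [0,[-0.003,0,0.004],0],
    [0,[-0.003,0,0.004],0],
    [0,[-0.0028,0,0.004],0],
  ],
)

```text
clock: 13.47
tcp_pos: [0.5601, -0.0674, 0.1682]
orientation: [-3.141, -0.0, 1.188]
ft_force: [0.1, 0.3, 0.5]
width: 0.005
```

Request:
servo_tool(
  deltas=[
    [0,[-0.0023,0,0.0044],0],
    [0,[-0.0023,0,0.0044],0],
    [0,[-0.0023,0,0.0044],0],
    [0,[-0.0023,0,0.0044],0],
    [0,[0,0,0],0],
  ],
)

```text
clock: 13.88
tcp_pos: [0.5563, -0.076, 0.15]
orientation: [-3.14, 0.0, 1.187]
ft_force: [-1.0, -0.3, -0.3]
width: 0.004
```

```bash
python3 loc.py;  python3 - <<'E'
from h import *
snap("j")
c=load("j","side");f=c["frame"][:,:,::-1][140:230,210:330]
cv2.imwrite("pics/j_sidez.png",cv2.resize(f,None,fx=6,fy=6,interpolation=cv2.INTER_CUBIC))
E
```

```text
t 13.88 local [ -1.2 -26.2 150. ] yaw 1.187 F [-1.  -0.3 -0.3]
```

View pics/j_sidez.png

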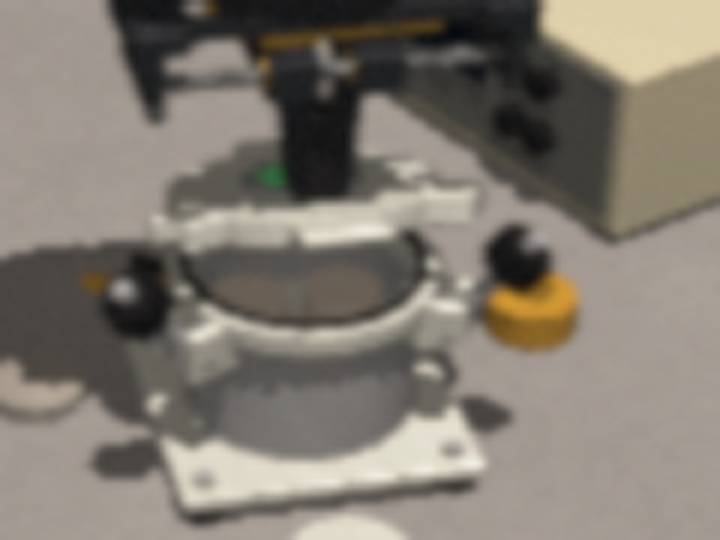

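Request:
servo_tool(
  deltas=[
    [0,[-0.0014,0,0.004],0],
    [0,[-0.0014,0,0.004],0],
    [0,[-0.0014,0,0.004],0],
    [0,[-0.001,0,0.004],0],
    [0,[-0.001,0,0.004],0],
    [0,[-0.001,0,0.004],0],
    [0,[-0.0006,0,0.003],0],
    [0,[-0.0006,0,0.003],0],
    [0,[0,0,0],0],
  ],
)

```text
clock: 14.73
tcp_pos: [0.5533, -0.0834, 0.1203]
orientation: [-3.14, -0.0, 1.188]
ft_force: [1.8, 0.4, -0.5]
width: 0.005
```

Request:
servo_tool(
  deltas=[
    [0,[-0.0004,0,0.002],0],
    [0,[-0.0004,0,0.002],0],
    [0,[-0.0003,0,0.002],0],
    [0,[0,0,0],0],
  ],
)

```text
clock: 15.07
tcp_pos: [0.5531, -0.0845, 0.1147]
orientation: [-3.141, 0.0, 1.188]
ft_force: [-0.4, -0.4, 0.0]
width: 0.005
```

```bash
python3 loc.py
```

```text
t 15.07 local [ -0.9 -35.2 114.7] yaw 1.188 F [-0.4 -0.4  0. ]
```

Request:
servo_tool(
  deltas=[
    [0,[0,0,0.001],0],
    [0,[0,0,0.001],0],
    [0,[0,0,0],0],
  ],
)

```text
clock: 15.32
tcp_pos: [0.5532, -0.0845, 0.1129]
orientation: [-3.142, 0.0, 1.188]
ft_force: [0.2, -0.5, 0.2]
width: 0.007
```

Request:
servo_tool(
  deltas=[
    [0,[0,0,0.001],0],
    [0,[0,0,0],0],
  ],
)

```text
clock: 15.48
tcp_pos: [0.5533, -0.0846, 0.1124]
orientation: [3.141, 0.0, 1.188]
ft_force: [-1.3, 0.6, 4.1]
width: 0.005
```

Request:
servo_tool(
  deltas=[
    [0,[0,0,0.001],0],
    [0,[0,0,0],0],
  ],
)

```text
clock: 15.65
tcp_pos: [0.5533, -0.0845, 0.1123]
orientation: [3.14, 0.0, 1.188]
ft_force: [-4.2, 0.7, 11.3]
width: 0.005
```

Request:
servo_tool(
  deltas=[
    [0,[0,0,-0.01],0],
    [0,[0,0,-0.03],0],
    [0,[0,0,-0.03],0.105],
    [0,[0,0,-0.03],0.105],
    [0,[0,0,0],0.105],
    [0,[0,0,0],0.105],
    [0,[0,0,0],0.104],
    [0,[0.008,0.037,0],0],
    [0,[0.008,0.037,0],0],
    [0,[0.008,0.037,0],0],
    [0,[0.007,0.037,0],0],
    [0,[0,0,0],0],
  ],
)

```text
clock: 16.65
tcp_pos: [0.6717, -0.1862, 0.2088]
orientation: [3.141, 0.0, 0.661]
ft_force: [-0.3, -0.4, -0.5]
width: 0.005
```

```bash
python3 loc.py;  python3 - <<'E'
from h import *
snap("k")
c=load("k","side");f=c["frame"][:,:,::-1][140:230,210:330]
cv2.imwrite("pics/k_sidez.png",cv2.resize(f,None,fx=6,fy=6,interpolation=cv2.INTER_CUBIC))
c=load("k","top");f=c["frame"][:,:,::-1][140:245,200:330]
cv2.imwrite("pics/k_topz.png",cv2.resize(f,None,fx=5,fy=5,interpolation=cv2.INTER_CUBIC))
E
```

```text
t 16.65 local [147.  -85.5 208.8] yaw 0.661 F [-0.3 -0.4 -0.5]
```

View pics/k_sidez.png

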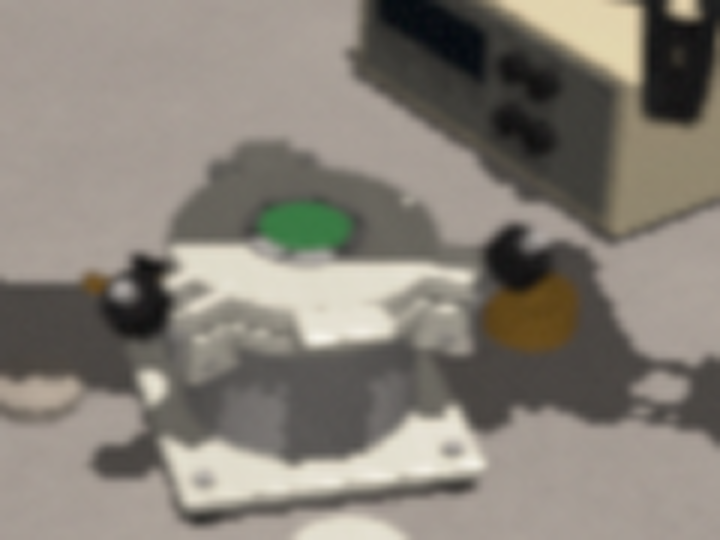

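View pics/k_topz.png

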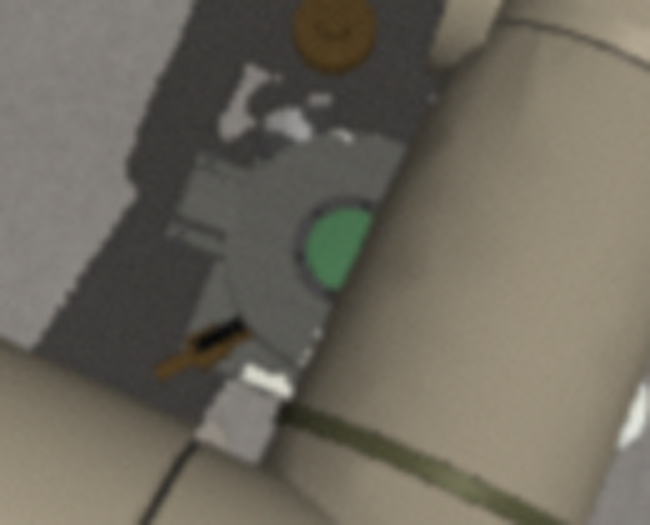

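Request:
servo_tool(
  deltas=[
    [0,[0,0,0.03],0],
    [0,[0,0,0.03],0],
    [0,[0,0,0.03],0],
    [0,[0,0,0.016],0],
    [0,[0,-0.012,0],0],
    [0,[0,-0.008,0],0],
    [0,[0,-0.003,0],0],
    [0,[0,0,0],0],
  ],
)

```text
clock: 17.42
tcp_pos: [0.6545, -0.1628, 0.1067]
orientation: [3.14, -0.001, 0.665]
ft_force: [-0.4, 0.4, -0.8]
width: 0.002
```

Request:
servo_tool(
  deltas=[
    [0,[0,-0.003,0],0],
    [0,[0,-0.003,0],0],
    [0,[0,0,0],0],
  ],
)

```text
clock: 17.67
tcp_pos: [0.6513, -0.1593, 0.1059]
orientation: [3.14, -0.001, 0.664]
ft_force: [0.2, -0.0, 1.7]
width: 0.005
```

Request:
servo_tool(
  deltas=[
    [0,[0,-0.003,0],0],
    [0,[0,-0.003,0],0],
    [0,[0,0,0],0],
  ],
)

```text
clock: 17.92
tcp_pos: [0.6495, -0.1568, 0.1079]
orientation: [3.132, -0.003, 0.663]
ft_force: [5.6, -8.5, 7.2]
width: 0.007
```

```bash
python3 loc.py; python3 - <<'E'
from h import *
snap("l")
c=load("l","side");f=c["frame"][:,:,::-1][140:230,210:330]
cv2.imwrite("pics/l_sidez.png",cv2.resize(f,None,fx=6,fy=6,interpolation=cv2.INTER_CUBIC))
E
```

```text
t 17.92 local [115.4 -66.5 107.9] yaw 0.663 F [ 5.6 -8.5  7.2]
```

View pics/l_sidez.png

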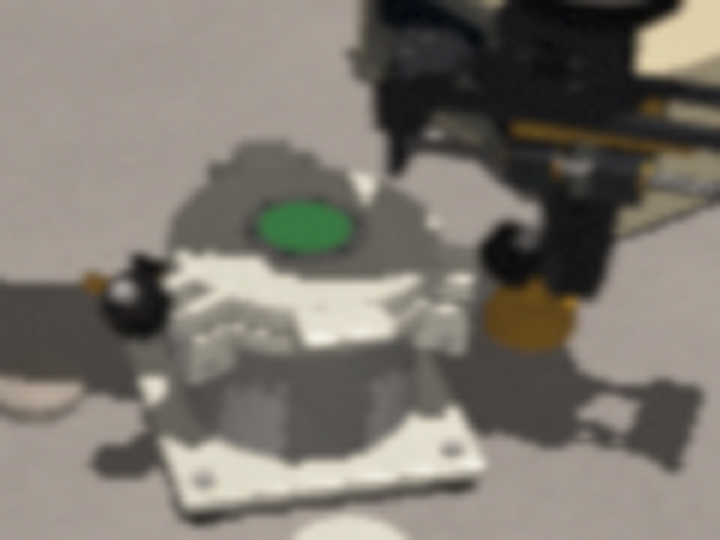

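Request:
servo_tool(
  deltas=[
    [0,[0,0,-0.003],0],
    [0,[0,-0.001,-0.003],0],
    [0,[0,0,0],0],
  ],
)

```text
clock: 18.27
tcp_pos: [0.647, -0.1539, 0.112]
orientation: [3.14, -0.001, 0.664]
ft_force: [2.1, -3.0, 3.3]
width: 0.004
```

Request:
servo_tool(
  deltas=[
    [0,[0,-0.002,-0.002],0],
    [0,[0,-0.002,-0.002],0],
    [0,[0,0,0],0],
  ],
)

```text
clock: 18.52
tcp_pos: [0.6441, -0.1501, 0.1155]
orientation: [3.141, -0.0, 0.664]
ft_force: [1.8, -1.9, 3.6]
width: 0.005
```

```bash
python3 loc.py; python3 - <<'E'
from h import *
snap("m")
c=load("m","side");f=c["frame"][:,:,::-1][140:230,210:330]
cv2.imwrite("pics/m_sidez.png",cv2.resize(f,None,fx=6,fy=6,interpolation=cv2.INTER_CUBIC))
E
```

```text
t 18.52 local [107.9 -62.3 115.5] yaw 0.664 F [ 1.8 -1.9  3.6]
```

View pics/m_sidez.png

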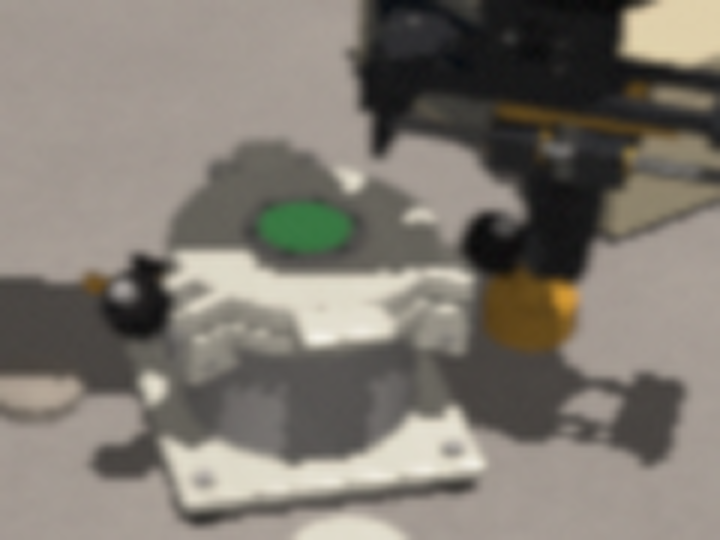

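Request:
servo_tool(
  deltas=[
    [0,[0,-0.002,-0.001],0],
    [0,[0,-0.002,-0.001],0],
    [0,[0,-0.002,-0.001],0],
    [0,[0,-0.002,-0.001],0],
    [0,[0,0,0],0],
  ],
)

```text
clock: 19.03
tcp_pos: [0.6388, -0.1436, 0.119]
orientation: [-3.141, 0.0, 0.664]
ft_force: [1.2, -1.6, 1.3]
width: 0.003
```

Request:
servo_tool(
  deltas=[
    [0,[0,-0.002,-0.0005],0],
    [0,[0,-0.002,-0.0005],0],
    [0,[0,-0.002,-0.0005],0],
    [0,[0,0,0],0],
  ],
)

```text
clock: 19.37
tcp_pos: [0.6351, -0.1389, 0.1204]
orientation: [-3.141, 0.0, 0.664]
ft_force: [0.4, -0.8, 0.0]
width: 0.006
```

```bash
python3 loc.py; python3 - <<'E'
from h import *
snap("n")
c=load("n","side");f=c["frame"][:,:,::-1][140:230,210:330]
cv2.imwrite("pics/n_sidez.png",cv2.resize(f,None,fx=6,fy=6,interpolation=cv2.INTER_CUBIC))
E
```

```text
t 19.37 local [ 95.5 -55.2 120.4] yaw 0.664 F [ 0.4 -0.8  0. ]
```

View pics/n_sidez.png

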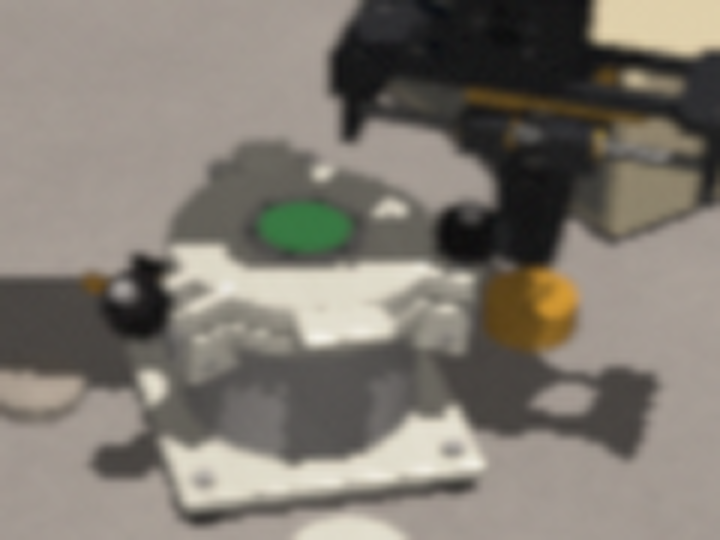

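Request:
servo_tool(
  deltas=[
    [0,[0,-0.002,0],0],
    [0,[0,-0.002,0],0],
    [0,[0,0,0],0],
  ],
)

```text
clock: 19.72
tcp_pos: [0.6329, -0.1359, 0.1205]
orientation: [-3.141, 0.0, 0.664]
ft_force: [-0.4, -1.0, 0.6]
width: 0.002
```

Request:
servo_tool(
  deltas=[
    [0,[0,-0.001,0],0],
    [0,[0,-0.001,0],0],
    [0,[0,0,0],0],
  ],
)

```text
clock: 19.97
tcp_pos: [0.6325, -0.1355, 0.1208]
orientation: [3.139, -0.0, 0.663]
ft_force: [2.9, -3.7, -0.3]
width: 0.001
```

```bash
python3 loc.py
```

```text
t 19.97 local [ 91.7 -53.1 120.8] yaw 0.663 F [ 2.9 -3.7 -0.3]
```

Request:
servo_tool(
  deltas=[
    [0,[0,-0.001,0],0],
    [0,[0,0,0],0],
  ],
)

```text
clock: 20.13
tcp_pos: [0.6324, -0.1354, 0.1208]
orientation: [3.137, -0.001, 0.663]
ft_force: [5.4, -7.6, -1.9]
width: 0.003
```

Request:
servo_tool(
  deltas=[
    [0,[0,-0.0005,0],0],
    [0,[0,0,0],0],
    [0,[0,0,0],0],
  ],
)

```text
clock: 20.38
tcp_pos: [0.6323, -0.1354, 0.1208]
orientation: [3.136, -0.001, 0.663]
ft_force: [7.3, -9.2, -1.9]
width: 0.003
```

```bash
python3 loc.py; python3 - <<'E'
from h import *
snap("o")
c=load("o","side");f=c["frame"][:,:,::-1][140:230,210:330]
cv2.imwrite("pics/o_sidez.png",cv2.resize(f,None,fx=6,fy=6,interpolation=cv2.INTER_CUBIC))
E
```

```text
t 20.38 local [ 91.5 -53.  120.8] yaw 0.663 F [ 7.3 -9.2 -1.9]
```

View pics/o_sidez.png

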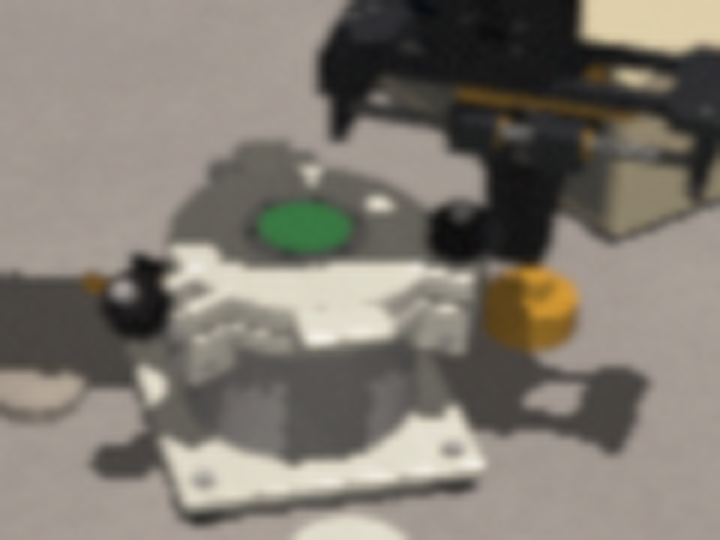

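Request:
servo_tool(
  deltas=[
    [0,[0,0.005,0],0],
    [0,[0,0.025,0],0],
    [0,[0,0,-0.03],0],
    [0,[0,0,-0.03],-0.1],
    [0,[0,0,-0.03],-0.12],
    [0,[0,0,0],-0.12],
    [0,[0,0,0],-0.12],
    [0,[0,0,0],-0.12],
    [0,[0,0,0],-0.12],
    [0,[0,0,0],-0.12],
    [0,[0,0,0],-0.12],
    [0,[0,0,0],-0.108],
  ],
)

```text
clock: 21.48
tcp_pos: [0.6491, -0.1568, 0.2101]
orientation: [-3.14, -0.001, 1.718]
ft_force: [-0.6, -0.3, 0.4]
width: 0.004
```

Request:
servo_tool(
  deltas=[
    [0,[0.017,-0.033,0],0],
    [0,[0.017,-0.033,0],0],
    [0,[0.017,-0.033,0],0],
    [0,[0.017,-0.033,0],0],
    [0,[0.017,-0.033,0],0],
    [0,[0.017,-0.034,0],0],
    [0,[0.016,-0.034,0],0],
    [0,[0,0,0],0],
    [0,[0,0,0],0],
  ],
)

```text
clock: 22.23
tcp_pos: [0.4009, -0.0723, 0.2109]
orientation: [3.141, -0.0, 1.712]
ft_force: [0.6, 0.1, -0.3]
width: 0.004
```

```bash
python3 loc.py; python3 - <<'E'
from h import *
snap("q")
c=load("q","side");f=c["frame"][:,:,::-1][140:230,210:330]
cv2.imwrite("pics/q_sidez.png",cv2.resize(f,None,fx=6,fy=6,interpolation=cv2.INTER_CUBIC))
E
```

```text
t 22.23 local [-146.7  -80.5  210.9] yaw 1.712 F [ 0.6  0.1 -0.3]
```

View pics/q_sidez.png

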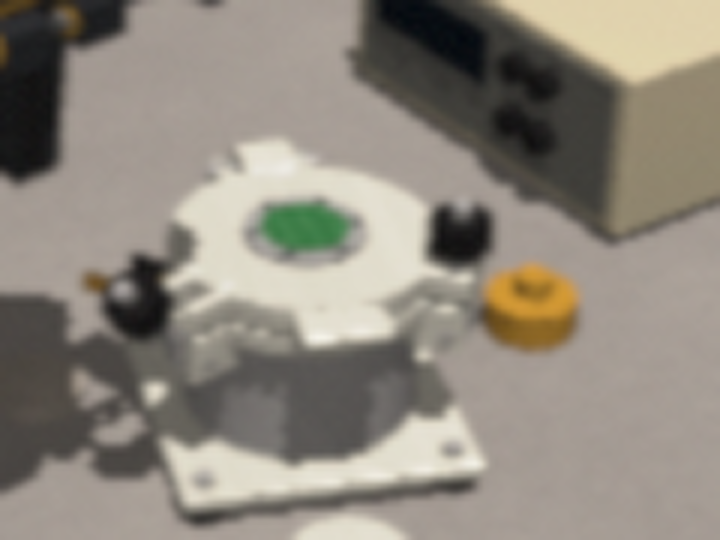

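View pics/q_top.png

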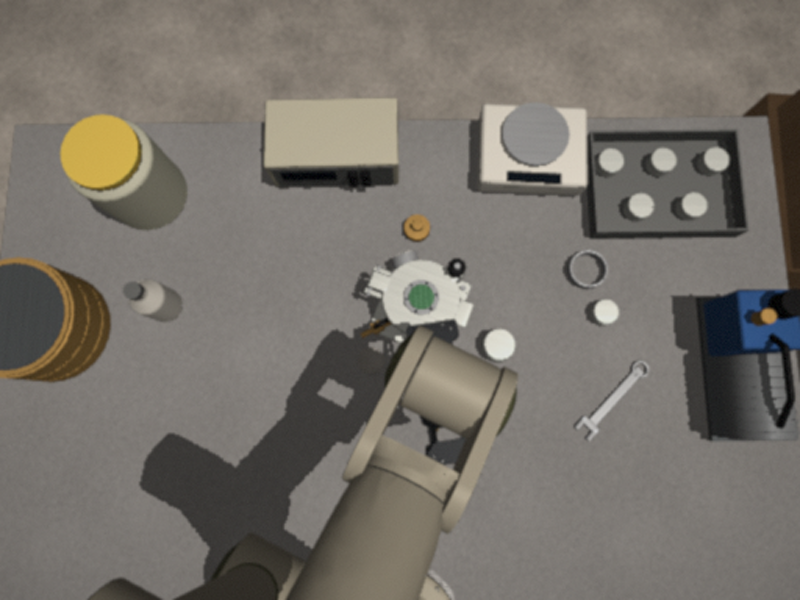

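Request:
servo_tool(
  deltas=[
    [0,[-0.004,0,0.03],0],
    [0,[0,0,0.03],0],
    [0,[0,0,0.03],0],
    [0,[0,0,0.015],0],
    [0,[0,0.012,0],0],
    [0,[0,0.008,0],0],
    [0,[0,0.003,0],0],
    [0,[0,0,0],0],
  ],
)

```text
clock: 23.0
tcp_pos: [0.4268, -0.074, 0.1057]
orientation: [3.141, 0.001, 1.713]
ft_force: [0.0, -0.3, 0.2]
width: 0.006
```

Request:
servo_tool(
  deltas=[
    [0,[0,0.002,0],0],
    [0,[0,0.002,0],0],
    [0,[0,0,0],0],
  ],
)

```text
clock: 23.25
tcp_pos: [0.4297, -0.0733, 0.1058]
orientation: [3.141, 0.0, 1.712]
ft_force: [-0.1, 0.6, -0.0]
width: 0.011
```

```bash
python3 loc.py
```

```text
t 23.25 local [-119.6  -70.7  105.8] yaw 1.712 F [-0.1  0.6 -0. ]
```

Request:
servo_tool(
  deltas=[
    [0,[0,0.002,-0.0005],0],
    [0,[0,0.002,-0.001],0],
    [0,[0,0.002,-0.002],0],
    [0,[0,0,0],0],
  ],
)

```text
clock: 23.58
tcp_pos: [0.4354, -0.0724, 0.1094]
orientation: [-3.141, 0.0, 1.712]
ft_force: [-2.7, -0.7, 1.6]
width: 0.004
```

Request:
servo_tool(
  deltas=[
    [0,[0,0.002,-0.002],0],
    [0,[0,0.002,-0.002],0],
    [0,[0,0.002,-0.002],0],
    [0,[0,0,0],0],
  ],
)

```text
clock: 23.92
tcp_pos: [0.4419, -0.0715, 0.1155]
orientation: [3.141, 0.0, 1.712]
ft_force: [-2.1, 0.0, 2.7]
width: 0.004
```

```bash
python3 loc.py; python3 - <<'E'
from h import *
snap("r")
c=load("r","side");f=c["frame"][:,:,::-1][140:230,210:330]
cv2.imwrite("pics/r_sidez.png",cv2.resize(f,None,fx=6,fy=6,interpolation=cv2.INTER_CUBIC))
E
```

```text
t 23.92 local [-109.   -64.6  115.5] yaw 1.712 F [-2.1  0.   2.7]
```

View pics/r_sidez.png

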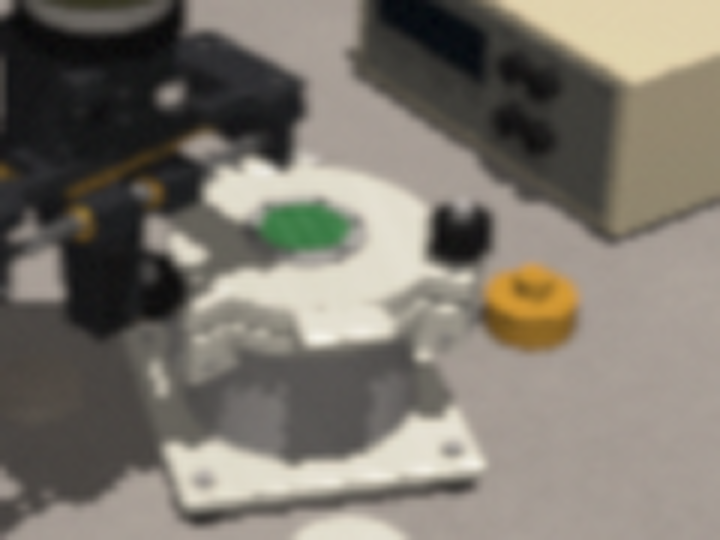

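Request:
servo_tool(
  deltas=[
    [0,[0,0.002,-0.001],0],
    [0,[0,0.002,-0.001],0],
    [0,[0,0.002,-0.001],0],
    [0,[0,0.002,-0.001],0],
    [0,[0,0.002,-0.0005],0],
    [0,[0,0.002,-0.0005],0],
    [0,[0,0,0],0],
  ],
)

```text
clock: 24.6
tcp_pos: [0.4538, -0.0699, 0.1201]
orientation: [3.141, 0.0, 1.712]
ft_force: [-1.9, -0.2, 1.1]
width: 0.005
```

Request:
servo_tool(
  deltas=[
    [0,[0,0.002,0],0],
    [0,[0,0.002,0],0],
    [0,[0,0.001,0],0],
    [0,[0,0,0],0],
  ],
)

```text
clock: 24.93
tcp_pos: [0.4585, -0.0691, 0.12]
orientation: [3.141, 0.0, 1.712]
ft_force: [-0.8, 0.3, 1.2]
width: 0.003
```

```bash
python3 loc.py
```

```text
t 24.93 local [-94.5 -56.2 120. ] yaw 1.712 F [-0.8  0.3  1.2]
```

Request:
servo_tool(
  deltas=[
    [0,[0,0.0015,0],0],
    [0,[0,0.0015,0],0],
    [0,[0,0,0],0],
  ],
)

```text
clock: 25.18
tcp_pos: [0.4614, -0.0687, 0.12]
orientation: [3.141, -0.0, 1.712]
ft_force: [-1.2, -0.4, 0.4]
width: 0.005
```

Request:
servo_tool(
  deltas=[
    [0,[0,0.001,0],0],
    [0,[0,0.0005,0],0],
    [0,[0,0,0],0],
  ],
)

```text
clock: 25.43
tcp_pos: [0.4627, -0.0685, 0.12]
orientation: [3.141, -0.0, 1.712]
ft_force: [0.6, -1.2, 0.3]
width: 0.005
```

Request:
servo_tool(
  deltas=[
    [0,[0,0.001,0],0],
    [0,[0,0.0005,0],0],
    [0,[0,0,0],0],
  ],
)

```text
clock: 25.68
tcp_pos: [0.4642, -0.0683, 0.1201]
orientation: [3.141, 0.0, 1.712]
ft_force: [-0.7, 0.3, 1.3]
width: 0.001
```

Request:
servo_tool(
  deltas=[
    [0,[0,0.001,0],0],
    [0,[0,0,0],0],
  ],
)

```text
clock: 25.85
tcp_pos: [0.4646, -0.0682, 0.12]
orientation: [-3.14, -0.0, 1.712]
ft_force: [-3.8, -0.9, 4.1]
width: 0.006
```

```bash
python3 loc.py
```

```text
t 25.85 local [-89.2 -53.  120. ] yaw 1.712 F [-3.8 -0.9  4.1]
```

Request:
servo_tool(
  deltas=[
    [0,[0,0.001,0],0],
    [0,[0,0,0],0],
  ],
)

```text
clock: 26.02
tcp_pos: [0.4648, -0.0681, 0.12]
orientation: [-3.138, -0.0, 1.712]
ft_force: [-8.5, -3.0, 6.5]
width: 0.007
```

Request:
servo_tool(
  deltas=[
    [0,[0,0.0005,0],0],
    [0,[0,0,0],0],
    [0,[0,0,0],0],
  ],
)

```text
clock: 26.27
tcp_pos: [0.4648, -0.0681, 0.12]
orientation: [-3.137, -0.0, 1.712]
ft_force: [-11.4, -3.7, 8.0]
width: 0.002
```

Request:
servo_tool(
  deltas=[
    [0,[0,-0.005,0],0],
    [0,[0,-0.02,0],0],
    [0,[0,-0.02,-0.02],0],
    [0,[0,-0.02,-0.03],0],
    [0,[0,-0.02,-0.03],0],
    [0,[0,-0.02,-0.03],0],
    [0,[0,-0.03,0],0],
    [0,[0,0,0],0],
    [0,[0,0,0],0],
  ],
)

```text
clock: 27.02
tcp_pos: [0.3326, -0.087, 0.2305]
orientation: [3.14, 0.001, 1.71]
ft_force: [-0.3, -0.3, 0.1]
width: 0.004
```

```bash
python3 loc.py; python3 - <<'E'
from h import *
snap("z")
c=load("z","side");f=c["frame"][:,:,::-1][140:230,210:330]
cv2.imwrite("pics/z_sidez.png",cv2.resize(f,None,fx=6,fy=6,interpolation=cv2.INTER_CUBIC))
c=load("z","top");f=c["frame"][:,:,::-1][140:250,215:345]
cv2.imwrite("pics/z_topz.png",cv2.resize(f,None,fx=5.4,fy=5.4,interpolation=cv2.INTER_CUBIC))
E
```

```text
t 27.02 local [-204.7 -119.7  230.5] yaw 1.71 F [-0.3 -0.3  0.1]
```

View pics/z_sidez.png

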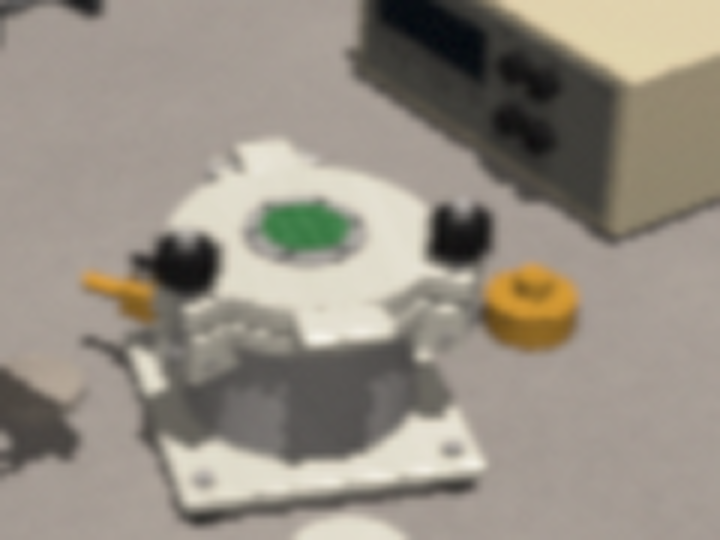

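View pics/z_topz.png

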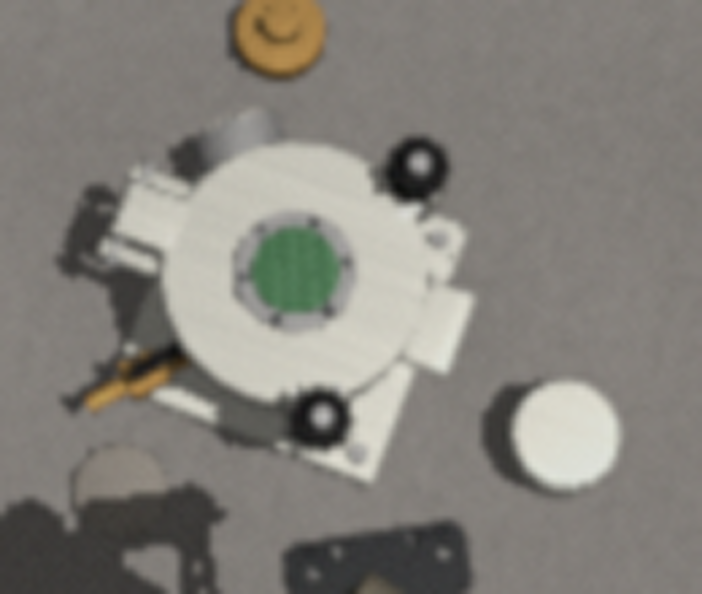

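```bash
python3 - <<'E'
from fit import *
t=load("z","top");s=load("z","side");p=np.load("p.npy")
zt=lambda u,v:np.array([215+u/5.4-.4,140+v/5.4-.4]);zs=lambda u,v:np.array([210+u/6-.4,140+v/6-.4])
for k,a,b in((1,(420,163),(464,212)),(2,(323,416),(188,240))):
    P,e=tri(s,zs(*b),t,zt(*a)); print(k,"bolt end",P.round(4),e.round(4))
    for l in(0,.1): 
        q=p.copy();q[2+k]=l;print(l,nut(q,k,.066).round(4),(proj(t,nut(q,k,.066))[0]-zt(*a)).round(1))
print("centre",plane(t,zt(296,268),.112).round(4),p[:2])
E
```

```text
1 bolt end [ 0.6159 -0.1135  0.1375] 0.0021
0 [ 0.614  -0.1119  0.144 ] [-0.2 -0.3]
0.1 [ 0.6181 -0.1171  0.1437] [ 1.8 -1.8]
2 bolt end [ 0.4931 -0.0644  0.1384] 0.0019
0 [ 0.4919 -0.0629  0.144 ] [-0.3 -0.1]
0.1 [ 0.4853 -0.0639  0.1437] [0.1 2.5]
centre [ 0.5688 -0.0529  0.112 ] [ 0.56708277 -0.05214424]
```

Both bolt ends match the upright position to within 0.4 px, the lid is flat, and the chamber hasn't moved measurably. I'm handing the job in.

```bash
python3 -c "
from h import *
print(bot.observe()['qvel'].round(3));print(workorder.finish_job())"
```

```text
[ 0.01   0.017 -0.005 -0.001  0.005 -0.002]
the job is handed in; nothing more can be done
None
```

The lid is fully shut and both swing bolts are upright in their slots. I handed the job in at about 27 s with the arm clear of everything.

- **Extra step first:** I estimated bolt 2 leaning out only about 0.38–0.45 rad, where its nut would have caught the lid's ear on the way down. So I first pushed it further out with the closed fingers until it met its stop, at about 6 N.
- **Lid:** I pushed the rear face down along its arc at about 2–3 N, slowing near the end. It stopped firmly with the fingertips at 112.3 mm (112 mm expected for shut), and I held it there at about 12 N.
- **Bolts:** I pushed bolt 1, then bolt 2, at the nut until each met a firm stop at about 12 N.
- **Last checks:** In the top view both bolt ends are within 0.4 px of the upright position; a lean of 0.1 rad would show as about 2.5 px. The chamber centre is within about 2 mm of where I first measured it, which is as good as the cameras can tell. The top cap, stone and large tin beside the chamber look untouched in the last close-ups.
- **Disagreements:** Combining the two cameras put the bolt ends about 6 mm lower than expected, although they matched well sideways; I put this down to calibration and picking points by eye. Bolt 1 took about 12 N for a moment before I added the upward motion, still under the 20 N tipping limit.

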